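# Park the pill tin through the gap

### The arm

A 6-joint arm with a two-finger parallel gripper is mounted at the origin on the work surface. World frame = base frame: x ahead of the robot, y to its left, z up, the work surface at z = 0. Lengths are in m, angles in rad, forces in N, time in s.
With the tool pointing down it reaches from about 0.25 to 0.775 m from the base axis. Payload 4 kg.
Tool frame: the origin (TCP) lies midway between the tips of the shut fingers; the grasp point (between the pads) lies 19 mm behind it; y points along the fingers, x is the direction in which the jaws open and shut, and the axes are right-handed (so a half turn about y gives the same grasp; the last joint's range is limited). The gripper opens to 94 mm and grips with 3 to 60 N. Pads are 16 mm wide; open, the fingers measure 119 mm over their backs; the gripper's body (75 mm by 177 mm) begins 78 mm behind the grasp point.
Start: joints at [-1.367, 0.087, 1.371, -0, 1.684, -0.103], TCP at [0.166, -0.524, 0.206] pointing down, gripper open.
Joint ranges: [-3.1, 3.1], [-0.76, 2.03], [0.27, 2.55], [-1.08, 4.22], [0.17, 2.65], [-2.57, 2.57]. Speed limits (rad/s): [2.79, 2.79, 3.14, 3.14, 3.14, 3.14].

### API

Orientations are given as [roll, pitch, yaw] about the fixed x, y, z axes, in that order (R = Rz(yaw) Ry(pitch) Rx(roll)).
In Python, from bench import robot, snapshot, camera_info, ticket gives the robot as it stands.
- The arm moves only by the shell command python3 -m creep 'ROWS'. ROWS is JSON, a list of rows, each an object with "slide": the shift along the tool's x, y, z in mm, a list of three; "roll": the turn about the tool's y in degrees; "grip": the closure, from 0 (fully open) to 1 (shut). In form: [{"slide": [x, y, z], "roll": roll, "grip": grip}, ...]. A call has 1 to 20 rows; each row is the pose to reach, as a shift and turn from the pose commanded when the call began, along the tool's axes at that moment; what a row does not reach only later rows make up. A row lasts 1/12 s, in which the tool goes at most 41.7 mm and 7.16 degrees, less where a joint would pass 70% of its speed; a pose out of reach is approached as far as the arm can. A call with a gripper value outside its range is refused whole. The fingers move at their own pace and stop on an object; the grip force is fixed at half the most. Time passes only in rows, so rows that repeat a pose let the fingers close. It gives the time, the measured TCP pose, the force and the opening at its end, in the units of the state.
- robot.get_obs(): the state, without advancing time (a new reading comes with each control period).
- snapshot(name): name is "side" or "top" or "wrist"; returns the picture (400x640x3 uint8, red, green, blue); there is no depth.
- camera_info(name): a dict with "fx", "fy", "cx", "cy" (pixels), "cam_to_world" (4x4, takes a point from camera to world coordinates). Camera axes: x right, y down, z forward; pixel columns grow to the right and rows downward; lengths in m; the calibration is good to about 2 mm. A picture is of the moment at which its call begins: read the wrist's pose just before it. camera_info takes no time and is no camera call; for the wrist camera it gives the pose at the moment of the call.
- ticket.close_job(): hands the job in, once; it reports no verdict.
The state is a dict: "time": time; "joint_positions": joint angles; "qvel": joint speeds; "joint_torque": joint torques, N m; "tool_pos": TCP position; "ee_rot": TCP orientation; "wrist_force": force on the tool from outside, world axes, zero at the start; "wrist_torque": the same for the moment, N m; "width": finger opening in m.
Only numpy, scipy, OpenCV 4.12 (cv2) and the standard library are available. Lean on these libraries where they do the work, as an engineer would, in place of code of your own. Each camera call takes 0.05 s, during which the arm holds its last target.

### The job

Push the small aluminium tin lengthwise through the narrow gap between the end of the white pill organizer and the steel clip magnet, and on until its leading end rests squarely against the low steel bar behind them. Only push it along the surface with the fingers: do not lift, carry or tip it, and leave everything else on the nightstand where it stands.

Things in the scene. Friction and masses are not known exactly. Their poses are not given: they have to be found in the camera images.
- tin: Closed aluminium tin with a hinged lid, loose, about 0.12 kg (varies), 85 mm long (its x), 60 mm wide (its y), 24 mm high, upright corners rounded to 8 mm. Origin: centre of its underside. Its +x end is the leading end that must finish against the bar; it starts in front of the gap, pointing roughly towards it (yaw up to 0.3 rad off, up to 20 mm to one side).
- organizer: White AM-PM pill organizer, two rows of seven small lids, held fast by magnets: 172 mm long (its y), 50 mm deep (its x), 25 mm high. Origin: centre of its underside. The gap lies beyond its +y end (end face at y = +86 mm). The tin is pushed along the organizer's +x direction, with the gap's middle line about 120 mm from the organizer's origin on its +y side.
- clip: Steel clip magnet held fast: dark base block 50 mm (x) by 34 mm (y) by 12 mm high, with a spring clip on top to 58 mm height, no wider than the base. Origin: centre of its underside; axes parallel to the organizer's. Its face towards the organizer is at its y = -17 mm; the gap between that face and the organizer's end is 66 to 69 mm wide.
- rail: Low steel bar held fast by magnets behind the gap, across the way of the tin: 12 mm thick (x), 130 mm long (y), 16 mm high. Origin: centre of its underside; axes parallel to the organizer's. The tin stops at its face at x = -6 mm, so the seated tin's origin is 48.5 mm before the bar's origin. A tin seated there is wholly out of the gap, its trailing end 7 to 19 mm past the organizer's back face.
- tumbler: Glass tumbler, 72 mm across, 95 mm high, loose, stands well beyond the organizer: leave alone. Origin: centre of its underside.
- crusher: Red plastic pill crusher with twist top, 58 mm across, 72 mm high, loose, stands beyond the organizer: leave alone. Origin: centre of its underside.
- pill_bottle: Amber pill bottle, 40 mm across, 70 mm high, loose, near the robot: leave alone. Origin: centre of its underside.
- dose_cup: White dosing cup, 40 mm across, 32 mm high, loose, near the bar: leave alone. Origin: centre of its underside.
- glasses_case: Dark glasses case, 150 by 58 by 36 mm (x, y, z), loose: leave alone. Origin: centre of its underside.
- ring_dish: White ceramic dish, 84 mm across, 22 mm high, loose, beside the tin's way: leave alone. Origin: centre of its underside.

How it is judged:
On the way:
1. the tin is between the organizer and the clip magnet, lengthwise in the gap (x of tin in the frame of organizer between -0.03 and 0.03 m and y of tin in the frame of organizer between 0.108 and 0.132 m and angle between the x axis of tin and the x axis of organizer, either way round below 0.25 rad), for 0.05 s.
At the end, for the whole second after the job is handed in: The tin lies flat and still past the gap, its leading end within 6 mm of the steel bar, square to it within 0.1 rad and within 25 mm of the bar's middle (x of tin in the frame of rail between -0.0545 and -0.044 m and y of tin in the frame of rail between -0.025 and 0.025 m and angle between the x axis of tin and the x axis of rail, either way round below 0.1 rad and angle between tin's own z axis and vertical below 0.05 rad and height (world z) of tin below 0.003 m and linear speed of tin below 0.01 m/s); the robot touches nothing.
It fails at once if the tin is lifted more than 8 mm (height (world z) of tin above 0.008 m).
It fails at once if the tin is tipped (angle between tin's own z axis and vertical above 0.2 rad).
It fails at once if another object is moved more than 10 mm or tipped over (distance of any of tumbler, crusher, pill_bottle, dose_cup, glasses_case, ring_dish from where it was at the start of the episode above 0.01 m or angle between any of tumbler, crusher, pill_bottle, dose_cup, glasses_case, ring_dish's own z axis and vertical above 0.3 rad).
It also fails if it takes over 48 s, if anything falls off the work surface, if the arm or the gripper's body presses on something with over 40 N, if the wrist force passes 120 N, or if a joint passes its speed limit or range.

## Working session

There is one attempt and no reset: what is moved stays moved. The work goes in short steps, Python scripts to look and compute and a shell command to move; the robot and the scene stay as the last step left them, time stands still between calls to the robot, and variables do not carry over. Pictures are saved under pics/ and viewed, and the job is handed in when it is done.

```bash
mkdir -p pics; ls
python3 - <<'E'
from bench import robot, snapshot, camera_info
import cv2,numpy as np
o=robot.get_obs()
for k in ("time","tool_pos","ee_rot","wrist_force","width"): print(k,o[k])
for n in ("top","side"):
    im=snapshot(n); cv2.imwrite(f"pics/{n}0.png",im[...,::-1])
    c=camera_info(n); print(n,c["fx"],c["cx"],c["cy"],np.round(c["cam_to_world"],3).tolist())
E
```

```text
pics
time 0.0
tool_pos [ 0.16599001 -0.52377702  0.20431209]
ee_rot [-1.57058243  0.00220718 -1.26397514]
wrist_force [-0.60846087  0.31855766 -0.34976839]
width 0.09409414813710623
top 418.7358635974643 317.1806636641237 201.54128927368296 [[0.023, -0.992, 0.124, 0.469], [-1.0, -0.023, -0.001, 0.064], [0.004, -0.124, -0.992, 0.998], [0.0, 0.0, 0.0, 1.0]]
side 427.1227793845902 323.5962482376581 200.38415492908265 [[-0.69, -0.512, 0.511, 0.126], [-0.723, 0.473, -0.503, 0.515], [0.015, -0.717, -0.697, 0.701], [0.0, 0.0, 0.0, 1.0]]
```

View pics/top0.png

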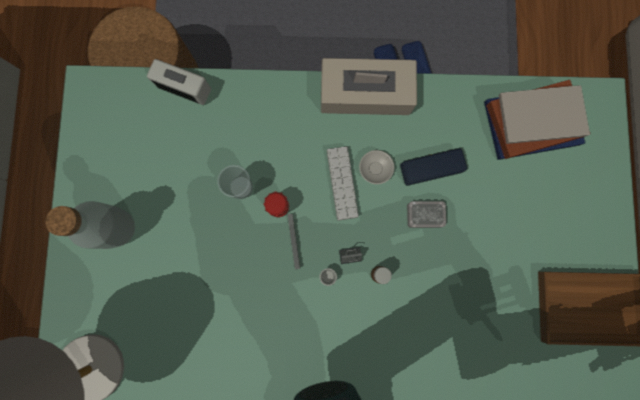

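View pics/side0.png

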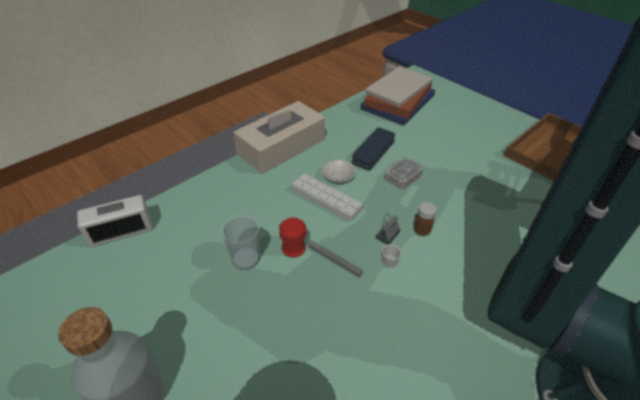

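The top view shows the tin at (427,214), the organizer running (340,150)–(347,218), the clip at (351,255) and the bar at (295,240). The push goes to image-left, which is world +y. I'll zoom in and measure.

```bash
cat > h.py <<'E'
import cv2,numpy as np
from bench import camera_info
def ray(n,u,v,z,c=None):
    c=c or camera_info(n); M=np.array(c["cam_to_world"])
    d=M[:3,:3]@np.array([(u-c["cx"])/c["fx"],(v-c["cy"])/c["fy"],1]); o=M[:3,3]
    return o+d*(z-o[2])/d[2]
def proj(n,p):
    c=camera_info(n); M=np.array(c["cam_to_world"]); q=M[:3,:3].T@(np.array(p)-M[:3,3])
    return c["fx"]*q[0]/q[2]+c["cx"], c["fy"]*q[1]/q[2]+c["cy"]
E
python3 - <<'E'
import cv2
im=cv2.imread("pics/top0.png")
cv2.imwrite("pics/top0c.png",cv2.resize(im[135:295,260:480],None,fx=3.6,fy=3.6,interpolation=cv2.INTER_CUBIC))
E
```

```text
(no output)
```

View pics/top0c.png

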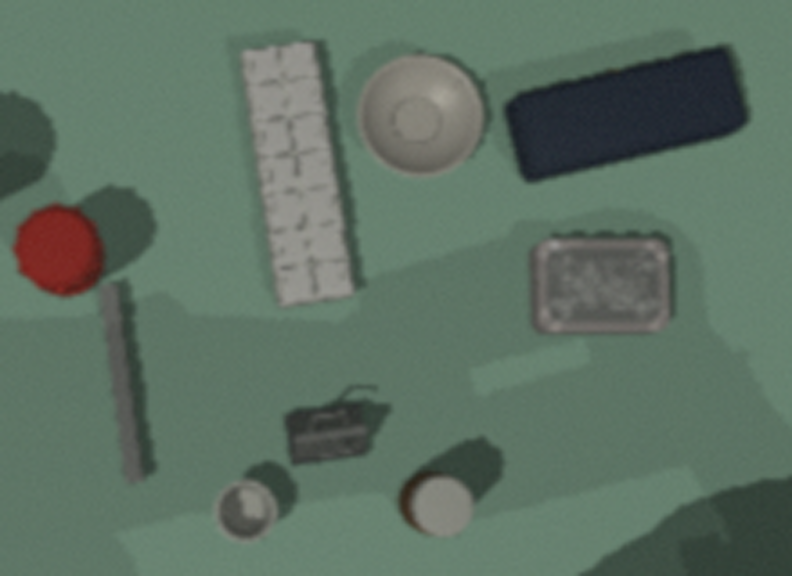

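The crop separates all objects clearly: greys are neutral against the green mat, so an a-channel mask should isolate them.

Run:
```python
import cv2,numpy as np
from h import ray
im=cv2.imread("pics/top0.png")
S=4
big=cv2.resize(im,None,fx=S,fy=S,interpolation=cv2.INTER_CUBIC).astype(int)
b,g,r=big[...,0],big[...,1],big[...,2]
m=((g-r)/(g+r+b+1.)<0.035).astype(np.uint8)
boxes={"organizer":(320,140,362,225,.025),"tin":(400,195,452,232,.024),"rail":(284,207,304,273,.016),"clip":(336,246,363,268,.012),"cup":(318,265,340,287,.032),"bottle":(370,262,395,286,.07),"dish":(356,147,397,186,.022),"case":(398,145,470,187,.036),"crusher":(263,190,290,218,.072)}
for n,(x0,y0,x1,y1,z) in boxes.items():
    s=m[y0*S:y1*S,x0*S:x1*S]
    cs,_=cv2.findContours(s,cv2.RETR_EXTERNAL,cv2.CHAIN_APPROX_NONE)
    c=max(cs,key=cv2.contourArea)[:,0]
    P=np.array([ray("top",(x+.5)/S-.5+x0,(y+.5)/S-.5+y0,z)[:2] for x,y in c])*1000
    (cx,cy),(w,h),a=cv2.minAreaRect(P.astype(np.float32))
    print(n,"c %.1f %.1f size %.1f %.1f ang %.1f"%(cx,cy,w,h,a))
cv2.imwrite("pics/mask0.png",255*m[135*S:295*S,260*S:480*S][:, :800])
```

```text
organizer c 637.3 5.1 size 172.8 52.2 ang 9.6
tin c 568.1 -193.2 size 62.8 91.6 ang 1.3
rail c 498.2 116.2 size 128.6 12.4 ang 9.7
clip c 468.5 -18.7 size 32.0 50.8 ang 9.9
cup c 418.8 34.3 size 38.5 39.6 ang 15.2
bottle c 427.6 -79.8 size 45.5 38.0 ang 77.4
dish c 678.0 -76.1 size 83.4 83.1 ang 64.1
case c 675.8 -277.8 size 3.7 3.0 ang 44.6Traceback (most recent call last):
  File "<stdin>", line 13, in <module>
  File "h.py", line 4, in ray
    c=c or camera_info(n); M=np.array(c["cam_to_world"])
           ~~~~~~~~~~~^^^
ValueError: time passes only in moves, steps and waits
```

Measured sizes match the given ones: organizer 172.8×52, bar 128.6×12.4, clip 32×51. The gap works out to 67.4 mm, with the push direction at about 99.6° world yaw. The tin sits about 19 mm towards the organizer and 8° off.

My plan has two steps:
1. Square and centre the tin by pushing its organizer-side flank with two spread fingers.
2. Push it from behind.

First I hover near the flank.

```bash
python3 -m creep '[{"slide":[-12,5,36],"roll":4,"grip":0.6},{"slide":[-25,10,71],"roll":8,"grip":0.6},{"slide":[-37,15,107],"roll":8,"grip":0.6},{"slide":[-49,20,143],"roll":8,"grip":0.6},{"slide":[-61,25,178],"roll":8,"grip":0.6},{"slide":[-74,30,214],"roll":8,"grip":0.6},{"slide":[-86,35,250],"roll":8,"grip":0.6},{"slide":[-98,40,286],"roll":8,"grip":0.6},{"slide":[-110,45,321],"roll":8,"grip":0.6},{"slide":[-123,50,357],"roll":8,"grip":0.6},{"slide":[-135,55,393],"roll":8,"grip":0.6},{"slide":[-147,60,428],"roll":8,"grip":0.6},{"slide":[-159,65,464],"roll":8,"grip":0.6},{"slide":[-172,70,500],"roll":8,"grip":0.6},{"slide":[-184,74,535],"roll":8,"grip":0.6},{"slide":[-184,74,535],"roll":8,"grip":0.6},{"slide":[-184,74,535],"roll":8,"grip":0.6},{"slide":[-184,74,535],"roll":8,"grip":0.6}]'
python3 - <<'E'
from bench import robot, snapshot, camera_info
import cv2,numpy as np
o=robot.get_obs()
for k in ("time","tool_pos","ee_rot","wrist_force","width"): print(k,o[k])
c=camera_info("wrist"); print(c["fx"],c["cx"],c["cy"],np.round(c["cam_to_world"],3).tolist())
im=snapshot("wrist"); cv2.imwrite("pics/w1.png",im[...,::-1])
im=snapshot("top"); cv2.imwrite("pics/top1.png",im[...,::-1])
E
```

```text
time: 1.6
tool_pos: [0.6199, -0.1875, 0.1308]
ee_rot: [-1.573, 0.0, -1.403]
wrist_force: [-1.0, -0.5, 0.1]
width: 0.0377
time 1.6
tool_pos [ 0.61991363 -0.18753656  0.13076928]
ee_rot [-1.57260504e+00  1.15560587e-04 -1.40340480e+00]
wrist_force [-0.99049844 -0.49950791  0.092878  ]
width 0.037657233499061644
279.894187036878 319.33300462923427 203.01758454081642 [[0.167, -0.96, -0.225, 0.685], [-0.986, -0.163, -0.038, -0.178], [-0.001, 0.228, -0.974, 0.31], [0.0, 0.0, 0.0, 1.0]]
```

View pics/w1.png

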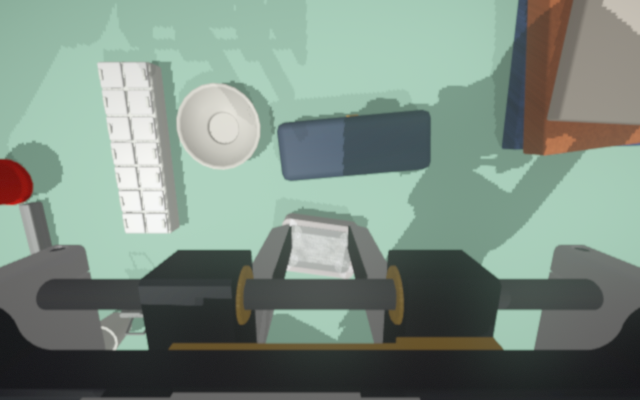

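View pics/top1.png

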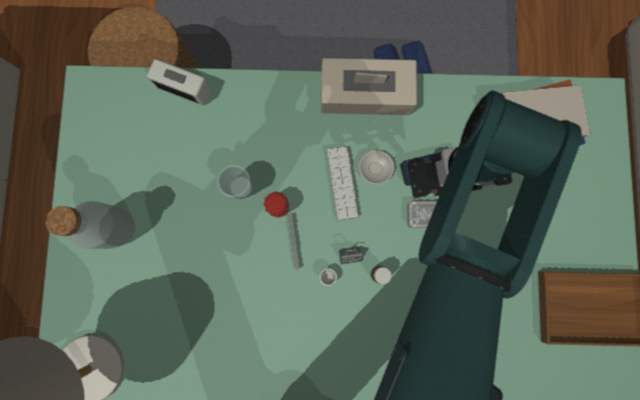

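The wrist view shows the organizer (100–175, 62–233), the case's near edge (283–430, 180–165) and the fingertips over the tin's flank (290–350, 215–275). I check the case clearance and the organizer by rays.

Run:
```python
from h import *
c=camera_info("wrist")
for t,u,v,z in [("case nearL",284,180,.015),("case nearR",430,168,.015),("orgTL",98,63,.025),("org +y L",125,233,.025),("org +y R",170,233,.0),("org topR",152,63,.025),("org botR top",166,231,.025)]:
    p=ray("wrist",u,v,z,c)[:2]*1000
    d=p-np.array([637.3,5.1]); print(t,p.round(1),"e %.1f f %.1f"%(d@[-.167,.986],d@[-.986,-.167]))
im=cv2.imread("pics/w1.png")[190:300,60:420]; cv2.imwrite("pics/w1c.png",cv2.resize(im,None,fx=2.2,fy=2.2,interpolation=cv2.INTER_CUBIC))
```

```text
case nearL [ 635.1 -148.8] e -151.4 f 27.9
case nearR [ 673.3 -299. ] e -305.8 f 15.3
orgTL [717.6  37.8] e 18.8 f -84.6
org +y L [551.5  11. ] e 20.1 f 83.6
org +y R [548.6 -24.3] e -14.2 f 92.4
org topR [726.  -12.2] e -31.9 f -84.5
org botR top [561.1 -32.4] e -24.3 f 81.4
```

View pics/w1c.png

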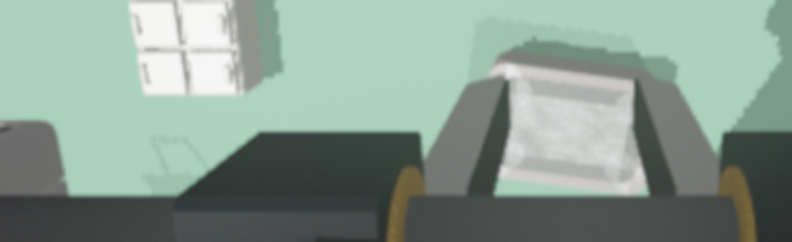

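Clearances are fine: case edge at f≈28, finger at 41–57, tin at about 65. I descend there, then push slowly along the gap-lateral direction (tool −z).

```bash
python3 -m creep '[{"slide":[0,35,0],"roll":0,"grip":0.6},{"slide":[0,70,0],"roll":0,"grip":0.6},{"slide":[0,100,0],"roll":0,"grip":0.6},{"slide":[0,121,0],"roll":0,"grip":0.6},{"slide":[0,121,0],"roll":0,"grip":0.6},{"slide":[0,121,0],"roll":0,"grip":0.6}]'
python3 -m creep '[{"slide":[0,0,-3],"roll":0,"grip":0.6},{"slide":[0,0,-6],"roll":0,"grip":0.6},{"slide":[0,0,-9],"roll":0,"grip":0.6},{"slide":[0,0,-11],"roll":0,"grip":0.6},{"slide":[0,0,-13],"roll":0,"grip":0.6},{"slide":[0,0,-15],"roll":0,"grip":0.6},{"slide":[0,0,-17],"roll":0,"grip":0.6},{"slide":[0,0,-19],"roll":0,"grip":0.6},{"slide":[0,0,-21],"roll":0,"grip":0.6},{"slide":[0,0,-23],"roll":0,"grip":0.6},{"slide":[0,0,-25],"roll":0,"grip":0.6},{"slide":[0,0,-27],"roll":0,"grip":0.6},{"slide":[0,0,-28],"roll":0,"grip":0.6},{"slide":[0,0,-28],"roll":0,"grip":0.6}]'
python3 - <<'E'
from bench import robot, snapshot, camera_info
import cv2,numpy as np
o=robot.get_obs()
for k in ("time","tool_pos","ee_rot","wrist_force","width"): print(k,o[k])
im=snapshot("wrist"); cv2.imwrite("pics/w2.png",im[...,::-1])
im=snapshot("side"); cv2.imwrite("pics/s2.png",im[...,::-1])
cv2.imwrite("pics/s2c.png",cv2.resize(im[120:300,260:480,::-1],None,fx=3.3,fy=3.3,interpolation=cv2.INTER_CUBIC))
E
```

```text
time: 2.2
tool_pos: [0.6189, -0.1882, 0.0098]
ee_rot: [-1.573, 0.001, -1.405]
wrist_force: [1.1, -0.5, 0.9]
width: 0.0377
time: 3.37
tool_pos: [0.5925, -0.1922, 0.0104]
ee_rot: [-1.571, -0.0, -1.404]
wrist_force: [0.6, 0.9, 0.4]
width: 0.0377
time 3.3667
tool_pos [ 0.59248933 -0.19215578  0.01036711]
ee_rot [-1.57144636e+00 -7.18379307e-06 -1.40381971e+00]
wrist_force [0.55312787 0.93206418 0.35987406]
width 0.03771045593609565
```

View pics/w2.png

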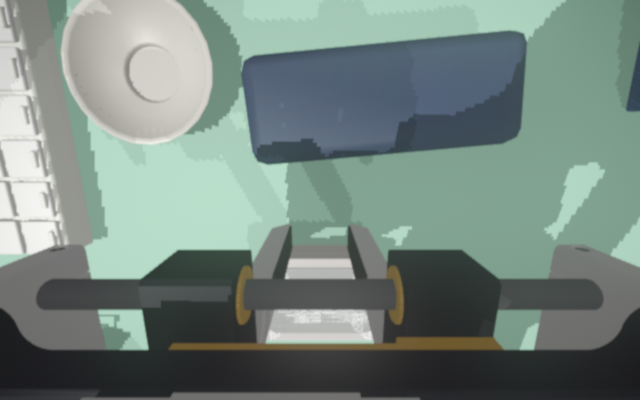

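View pics/s2c.png

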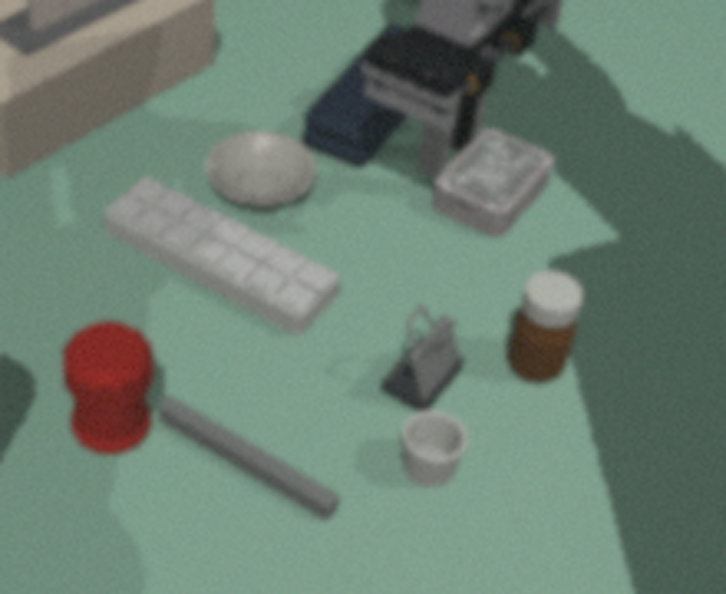

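The fingers are flush with the tin's flank and nothing else has been disturbed. I push the last 5 mm, back off and lift.

```bash
python3 -m creep '[{"slide":[0,0,-1.5],"roll":0,"grip":0.6},{"slide":[0,0,-3],"roll":0,"grip":0.6},{"slide":[0,0,-4.5],"roll":0,"grip":0.6},{"slide":[0,0,-5],"roll":0,"grip":0.6},{"slide":[0,0,-5],"roll":0,"grip":0.6},{"slide":[0,0,-5],"roll":0,"grip":0.6},{"slide":[0,0,-1],"roll":0,"grip":0.6},{"slide":[0,0,6],"roll":0,"grip":0.6},{"slide":[0,-25,8],"roll":0,"grip":0.6},{"slide":[0,-60,8],"roll":0,"grip":0.6},{"slide":[0,-90,8],"roll":0,"grip":0.6},{"slide":[0,-90,8],"roll":0,"grip":0.6}]'
python3 -m creep '[{"slide":[30,0,0],"roll":-7,"grip":0.6},{"slide":[60,0,0],"roll":-14,"grip":0.6},{"slide":[90,0,-10],"roll":-21,"grip":0.6},{"slide":[120,0,-25],"roll":-28,"grip":0.6},{"slide":[130,0,-40],"roll":-35,"grip":0.6},{"slide":[130,0,-46],"roll":-42,"grip":0.6},{"slide":[130,0,-46],"roll":-49,"grip":0.6},{"slide":[130,0,-46],"roll":-56,"grip":0.6},{"slide":[130,0,-46],"roll":-63,"grip":0.6},{"slide":[130,0,-46],"roll":-70,"grip":0.6},{"slide":[130,0,-46],"roll":-77,"grip":0.6},{"slide":[130,0,-46],"roll":-84,"grip":0.6},{"slide":[130,0,-46],"roll":-90,"grip":0.6},{"slide":[130,0,-46],"roll":-90,"grip":0.6},{"slide":[130,0,-46],"roll":-90,"grip":0.6}]'
python3 - <<'E'
from bench import robot, snapshot, camera_info
import cv2,numpy as np,json
o=robot.get_obs()
for k in ("time","tool_pos","ee_rot","wrist_force","width","joint_positions"): print(k,o[k])
c=camera_info("wrist"); json.dump({k:np.array(v).tolist() for k,v in c.items()},open("c3.json","w"))
for n in ("wrist","top","side"):
    im=snapshot(n); cv2.imwrite(f"pics/{n}3.png",im[...,::-1])
E
```

```text
time: 4.47
tool_pos: [0.6057, -0.1922, 0.1091]
ee_rot: [-1.558, -0.008, -1.403]
wrist_force: [1.5, -1.0, 1.6]
width: 0.0377
time: 5.72
tool_pos: [0.5774, -0.3264, 0.1001]
ee_rot: [-1.571, 0.0, 0.165]
wrist_force: [-0.7, -0.7, -0.3]
width: 0.0375
time 5.7167
tool_pos [ 0.57744419 -0.3264364   0.10010904]
ee_rot [-1.57066279e+00  1.18429756e-04  1.64655173e-01]
wrist_force [-0.68857207 -0.70323177 -0.33821873]
width 0.03747444040236438
joint_positions [-5.99962337e-01  3.76987633e-01  1.23122573e+00  1.43908241e-05
  1.53355720e+00 -7.64618039e-01]
```

View pics/wrist3.png

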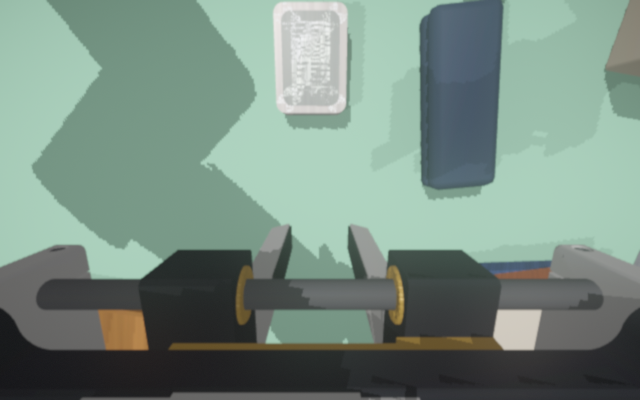

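View pics/top3.png

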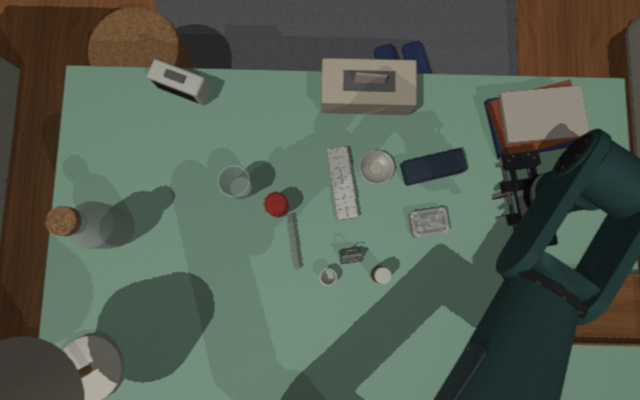

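The wrist view shows the tin square to the tool at (273–347, 2–112). The top view shows it unobstructed at (430,221). Remeasuring from both.

```bash
python3 - <<'E'
from h import *
import json
S=4
ct=camera_info("top"); cw=json.load(open("c3.json"))
def meas(name,n,c,box,z):
    x0,y0,x1,y1=box
    im=cv2.imread(f"pics/{n}3.png"); big=cv2.resize(im,None,fx=S,fy=S,interpolation=cv2.INTER_CUBIC).astype(int)
    b,g,r=big[...,0],big[...,1],big[...,2]
    m=((g-r)/(g+r+b+1.)<0.035).astype(np.uint8)[y0*S:y1*S,x0*S:x1*S]
    k=max(cv2.findContours(m,cv2.RETR_EXTERNAL,cv2.CHAIN_APPROX_NONE)[0],key=cv2.contourArea)[:,0]
    P=np.array([ray(n,(x+.5)/S-.5+x0,(y+.5)/S-.5+y0,z,c)[:2] for x,y in k])*1000
    q=cv2.minAreaRect(P.astype(np.float32)); d=np.array(q[0])-[637.3,5.1]
    E=P-[637.3,5.1]; e=E@[-.167,.986]; f=E@[-.986,-.167]
    print(n,name,np.round(q[0],1),np.round(q[1],1),round(q[2],1),"e[%.1f %.1f] f[%.1f %.1f]"%(e.min(),e.max(),f.min(),f.max()))
meas("tin","top",ct,(400,200,460,240),.024)
meas("tin","wrist",cw,(255,0,365,125),.024)
meas("org","top",ct,(320,140,362,225),.025)
meas("clip","top",ct,(336,246,363,268),.012)
meas("rail","top",ct,(284,207,304,273),.016)
E
python3 - <<'E'
import cv2
im=cv2.imread("pics/top3.png")
cv2.imwrite("pics/top3c.png",cv2.resize(im[190:280,280:460],None,fx=4.4,fy=4.4,interpolation=cv2.INTER_CUBIC))
E
```

```text
top tin [ 549.6 -198.2] [62.2 91.4] 9.6 e[-231.5 -140.0] f[89.3 151.5]
wrist tin [ 549.4 -201.7] [61.3 87.1] 9.6 e[-232.8 -145.6] f[90.6 151.8]
top org [637.3   5.1] [172.6  52.2] 9.5 e[-26.2 26.1] f[-86.3 86.2]
top clip [468.4 -18.6] [32.  50.4] 8.8 e[-20.3 30.2] f[154.3 186.6]
top rail [497.9 116.5] [128.7  12.3] 9.4 e[126.8 139.2] f[54.5 183.2]
```

View pics/top3c.png

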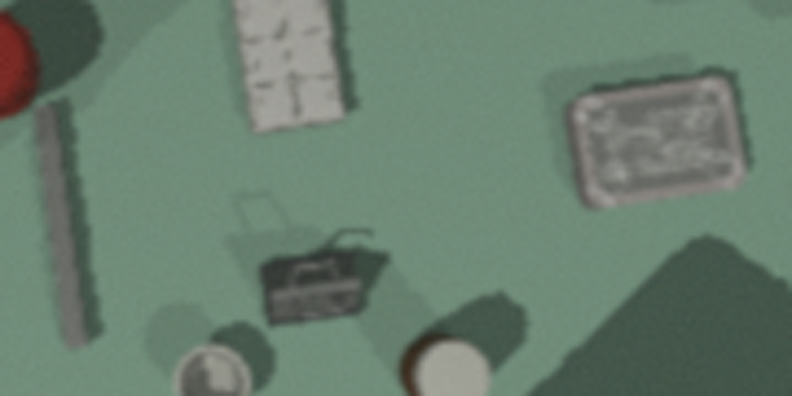

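The tin is centred at f≈119.6 (gap middle 119.7) with yaw 9.6° against the organizer's 9.5°. I narrow the fingers so they fit the gap (about 44 mm span), descend behind the tin, and push to just before the gap mouth.

```bash
python3 -m creep '[{"slide":[-5,30,0],"roll":0,"grip":0.8},{"slide":[-5,60,0],"roll":0,"grip":0.8},{"slide":[-5,80,0],"roll":0,"grip":0.8},{"slide":[-5,89,0],"roll":0,"grip":0.8},{"slide":[-5,89,0],"roll":0,"grip":0.8},{"slide":[-5,89,15],"roll":0,"grip":0.8},{"slide":[-5,89,35],"roll":0,"grip":0.8},{"slide":[-5,89,55],"roll":0,"grip":0.8},{"slide":[-5,89,67],"roll":0,"grip":0.8},{"slide":[-5,89,72],"roll":0,"grip":0.8},{"slide":[-5,89,76],"roll":0,"grip":0.8},{"slide":[-5,89,80],"roll":0,"grip":0.8},{"slide":[-5,89,85],"roll":0,"grip":0.8},{"slide":[-5,89,90],"roll":0,"grip":0.8},{"slide":[-5,89,95],"roll":0,"grip":0.8},{"slide":[-5,89,100],"roll":0,"grip":0.8},{"slide":[-5,89,105],"roll":0,"grip":0.8},{"slide":[-5,89,110],"roll":0,"grip":0.8}]'
python3 -m creep '[{"slide":[0,0,5],"roll":0,"grip":0.8},{"slide":[0,0,10],"roll":0,"grip":0.8},{"slide":[0,0,15],"roll":0,"grip":0.8},{"slide":[0,0,20],"roll":0,"grip":0.8},{"slide":[0,0,25],"roll":0,"grip":0.8},{"slide":[0,0,30],"roll":0,"grip":0.8},{"slide":[0,0,35],"roll":0,"grip":0.8},{"slide":[0,0,40],"roll":0,"grip":0.8},{"slide":[0,0,45],"roll":0,"grip":0.8},{"slide":[0,0,50],"roll":0,"grip":0.8},{"slide":[0,0,55],"roll":0,"grip":0.8},{"slide":[0,0,60],"roll":0,"grip":0.8},{"slide":[0,0,65],"roll":0,"grip":0.8},{"slide":[0,0,68],"roll":0,"grip":0.8},{"slide":[0,0,68],"roll":0,"grip":0.8},{"slide":[0,0,68],"roll":0,"grip":0.8}]'
python3 - <<'E'
from bench import robot, snapshot, camera_info
import cv2,numpy as np,json
o=robot.get_obs()
for k in ("time","tool_pos","ee_rot","wrist_force","width"): print(k,o[k])
d=o["tool_pos"][:2]*1000-[637.3,5.1]; print("TCP e %.1f f %.1f"%(d@[-.167,.986],d@[-.986,-.167]))
c=camera_info("wrist"); json.dump({k:np.array(v).tolist() for k,v in c.items()},open("c4.json","w"))
for n in ("wrist","top","side"):
    im=snapshot(n); cv2.imwrite(f"pics/{n}4.png",im[...,::-1])
E
```

```text
time: 7.37
tool_pos: [0.5538, -0.2185, 0.0114]
ee_rot: [-1.571, 0.0, 0.167]
wrist_force: [-0.2, -0.1, 1.5]
width: 0.0187
time: 8.7
tool_pos: [0.5424, -0.1514, 0.0113]
ee_rot: [-1.57, 0.0, 0.168]
wrist_force: [-0.8, 0.8, 0.3]
width: 0.0188
time 8.7
tool_pos [ 0.54240646 -0.15142725  0.01133774]
ee_rot [-1.57039765e+00  2.71300314e-04  1.67514750e-01]
wrist_force [-0.81214225  0.77602264  0.32111472]
width 0.018764706117695554
TCP e -138.5 f 119.7
```

View pics/wrist4.png

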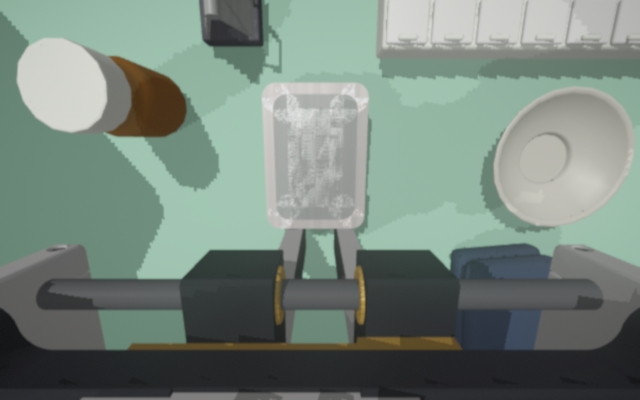

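View pics/top4.png

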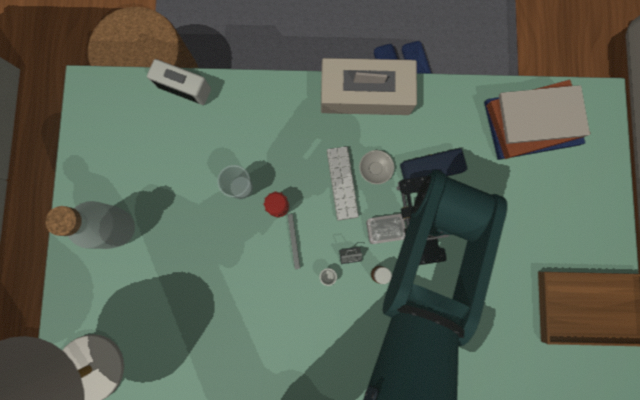

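View pics/side4.png

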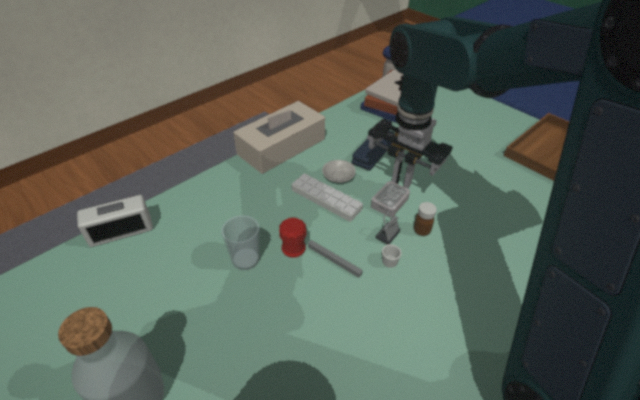

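The tin is straight and flush with the fingers: wrist view (263–368, 83–228), clip base's gap edge at u≈262, organizer end at u≈377–380. I check the side clearances by ray.

Run:
```python
from h import *
import json
c=json.load(open("c4.json"))
for t,u,v,z in [("tin L far",264,90,.024),("tin L near",267,220,.024),("tin R far",368,90,.024),("tin R near",366,220,.024),("tin far",315,83,.024),("clip edge top",263,38,.012),("clip edge top back",264,5,.012),("clip edge bottom",262,45,0),("org edge top",378,45,.025),("org edge back top",379,5,.025)]:
    d=ray("wrist",u,v,z,c)[:2]*1000-[637.3,5.1]; print(t,"e %.1f f %.1f"%(d@[-.167,.986],d@[-.986,-.167]))
im=cv2.imread("pics/wrist4.png")[0:240,180:460]; cv2.imwrite("pics/w4c.png",cv2.resize(im,None,fx=2.5,fy=2.5,interpolation=cv2.INTER_CUBIC))
```

```text
tin L far e -48.3 f 150.3
tin L near e -123.9 f 151.8
tin R far e -48.2 f 92.2
tin R near e -123.9 f 90.4
tin far e -44.6 f 121.8
clip edge top e -18.2 f 151.9
clip edge top back e -1.4 f 150.6
clip edge bottom e -18.3 f 154.9
org edge top e -25.7 f 87.9
org edge back top e -6.7 f 88.3
```

View pics/w4c.png

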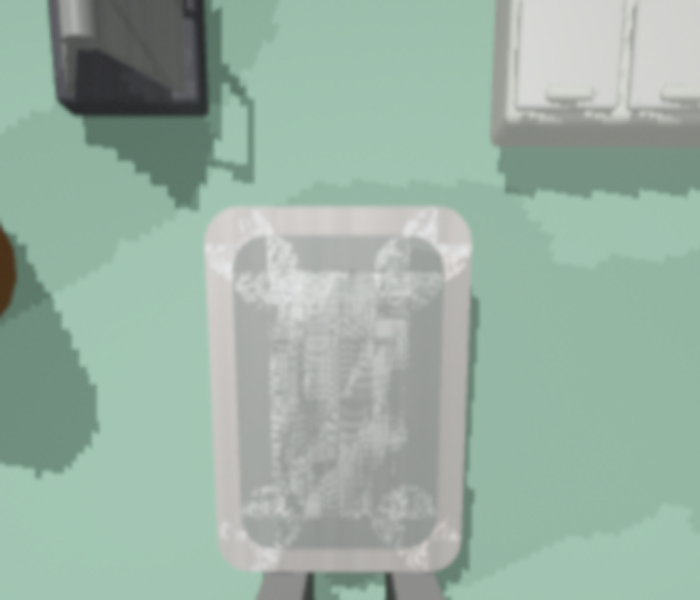

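Wrist-view clearances agree: tin middle ≈121, gap middle ≈120.5 in the same view. I push into the gap and monitor forces.

```bash
python3 -m creep '[{"slide":[0,0,3],"roll":0,"grip":0.8},{"slide":[0,0,6],"roll":0,"grip":0.8},{"slide":[0,0,10],"roll":0,"grip":0.8},{"slide":[0,0,14],"roll":0,"grip":0.8},{"slide":[0,0,18],"roll":0,"grip":0.8},{"slide":[0,0,22],"roll":0,"grip":0.8},{"slide":[0,0,26],"roll":0,"grip":0.8},{"slide":[0,0,30],"roll":0,"grip":0.8},{"slide":[0,0,34],"roll":0,"grip":0.8},{"slide":[0,0,38],"roll":0,"grip":0.8},{"slide":[0,0,42],"roll":0,"grip":0.8},{"slide":[0,0,46],"roll":0,"grip":0.8},{"slide":[0,0,50],"roll":0,"grip":0.8},{"slide":[0,0,53],"roll":0,"grip":0.8},{"slide":[0,0,55],"roll":0,"grip":0.8},{"slide":[0,0,55],"roll":0,"grip":0.8}]'
python3 - <<'E'
from bench import robot, snapshot, camera_info
import cv2,numpy as np,json
o=robot.get_obs()
d=o["tool_pos"][:2]*1000-[637.3,5.1]; print("TCP e %.1f f %.1f"%(d@[-.167,.986],d@[-.986,-.167]))
im=snapshot("wrist"); cv2.imwrite(f"pics/wrist5.png",im[...,::-1])
E
```

```text
time: 10.18
tool_pos: [0.5333, -0.0971, 0.0115]
ee_rot: [-1.571, -0.0, 0.168]
wrist_force: [0.4, 0.1, 0.6]
width: 0.0187
TCP e -83.4 f 119.6
```

View pics/wrist5.png

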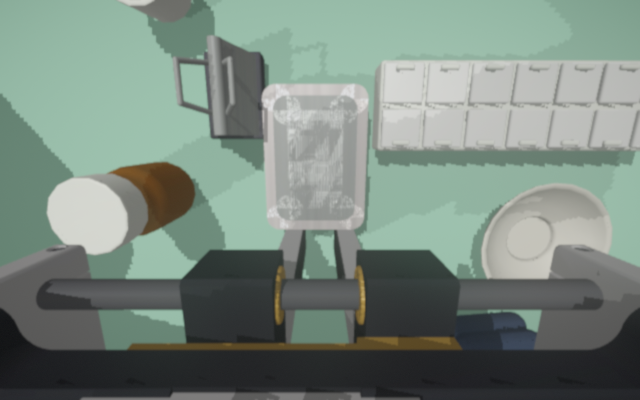

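The tin is in the gap with clearance on both sides and no contact force. I continue through.

```bash
python3 -m creep '[{"slide":[0,0,4],"roll":0,"grip":0.8},{"slide":[0,0,8],"roll":0,"grip":0.8},{"slide":[0,0,13],"roll":0,"grip":0.8},{"slide":[0,0,18],"roll":0,"grip":0.8},{"slide":[0,0,23],"roll":0,"grip":0.8},{"slide":[0,0,28],"roll":0,"grip":0.8},{"slide":[0,0,33],"roll":0,"grip":0.8},{"slide":[0,0,38],"roll":0,"grip":0.8},{"slide":[0,0,43],"roll":0,"grip":0.8},{"slide":[0,0,48],"roll":0,"grip":0.8},{"slide":[0,0,53],"roll":0,"grip":0.8},{"slide":[0,0,58],"roll":0,"grip":0.8},{"slide":[0,0,63],"roll":0,"grip":0.8},{"slide":[0,0,68],"roll":0,"grip":0.8},{"slide":[0,0,73],"roll":0,"grip":0.8},{"slide":[0,0,78],"roll":0,"grip":0.8},{"slide":[0,0,83],"roll":0,"grip":0.8},{"slide":[0,0,88],"roll":0,"grip":0.8},{"slide":[0,0,93],"roll":0,"grip":0.8},{"slide":[0,0,97],"roll":0,"grip":0.8}]'
python3 -m creep '[{"slide":[0,0,2],"roll":0,"grip":0.8},{"slide":[0,0,3],"roll":0,"grip":0.8},{"slide":[0,0,3],"roll":0,"grip":0.8}]'
python3 - <<'E'
from bench import robot, snapshot, camera_info
import cv2,numpy as np,json
o=robot.get_obs()
d=o["tool_pos"][:2]*1000-[637.3,5.1]; print("TCP e %.1f f %.1f"%(d@[-.167,.986],d@[-.986,-.167]))
for n in ("wrist","top"):
    im=snapshot(n); cv2.imwrite(f"pics/{n}6.png",im[...,::-1])
E
```

```text
time: 11.9
tool_pos: [0.5171, -0.0014, 0.0114]
ee_rot: [-1.571, 0.0, 0.167]
wrist_force: [0.1, -1.3, -0.1]
width: 0.0188
time: 12.15
tool_pos: [0.5166, 0.0014, 0.0113]
ee_rot: [-1.57, 0.0, 0.167]
wrist_force: [-0.4, 0.5, -0.5]
width: 0.0187
TCP e 16.5 f 119.7
```

View pics/wrist6.png

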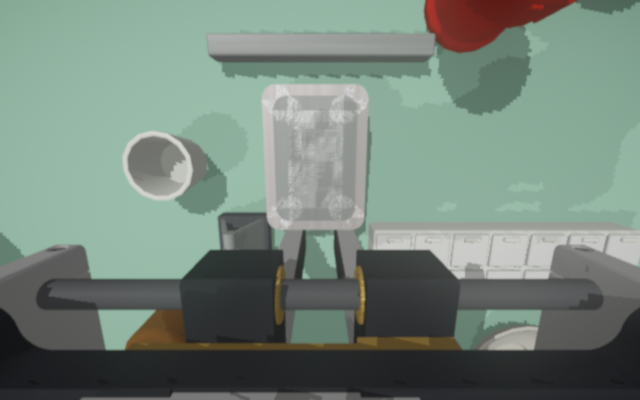

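View pics/top6.png

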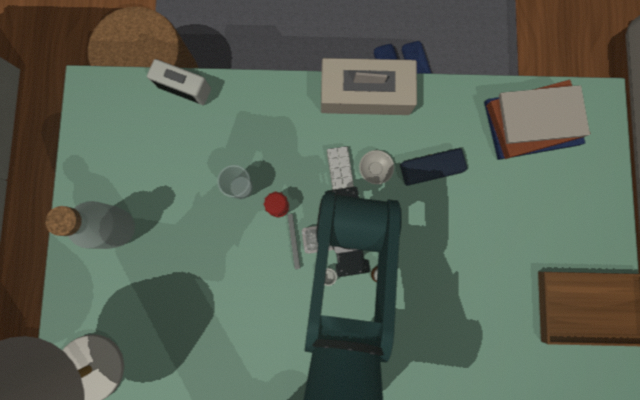

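Through the gap and square to the bar, whose foot is at v≈62 against the tin's front at v≈84. About 17 mm remain, so I creep in.

```bash
python3 -m creep '[{"slide":[0,0,3],"roll":0,"grip":0.8},{"slide":[0,0,6],"roll":0,"grip":0.8},{"slide":[0,0,9],"roll":0,"grip":0.8},{"slide":[0,0,12],"roll":0,"grip":0.8},{"slide":[0,0,13.5],"roll":0,"grip":0.8},{"slide":[0,0,14.5],"roll":0,"grip":0.8},{"slide":[0,0,15.5],"roll":0,"grip":0.8},{"slide":[0,0,16],"roll":0,"grip":0.8},{"slide":[0,0,16],"roll":0,"grip":0.8}]'
python3 -m creep '[{"slide":[0,0,0.5],"roll":0,"grip":0.8},{"slide":[0,0,1],"roll":0,"grip":0.8},{"slide":[0,0,1],"roll":0,"grip":0.8}]'
python3 -m creep '[{"slide":[0,0,0.5],"roll":0,"grip":0.8},{"slide":[0,0,1],"roll":0,"grip":0.8},{"slide":[0,0,1],"roll":0,"grip":0.8}]'
python3 - <<'E'
from bench import robot, snapshot, camera_info
import cv2,numpy as np,json
o=robot.get_obs()
d=o["tool_pos"][:2]*1000-[637.3,5.1]; print("TCP e %.1f f %.1f"%(d@[-.167,.986],d@[-.986,-.167]))
im=snapshot("wrist"); cv2.imwrite(f"pics/w7.png",im[...,::-1])
cv2.imwrite("pics/w7c.png",cv2.resize(im[10:240,180:460,::-1],None,fx=2.5,fy=2.5,interpolation=cv2.INTER_CUBIC))
E
```

```text
time: 13.0
tool_pos: [0.5141, 0.0169, 0.0115]
ee_rot: [-1.571, -0.0, 0.167]
wrist_force: [-0.1, 0.7, -0.1]
width: 0.0188
time: 13.25
tool_pos: [0.514, 0.0177, 0.0115]
ee_rot: [-1.571, -0.0, 0.167]
wrist_force: [0.3, 0.4, 0.2]
width: 0.0187
time: 13.5
tool_pos: [0.514, 0.0178, 0.0116]
ee_rot: [-1.573, -0.0, 0.167]
wrist_force: [0.4, -4.6, -0.6]
width: 0.0191
TCP e 33.2 f 119.5
```

View pics/w7c.png

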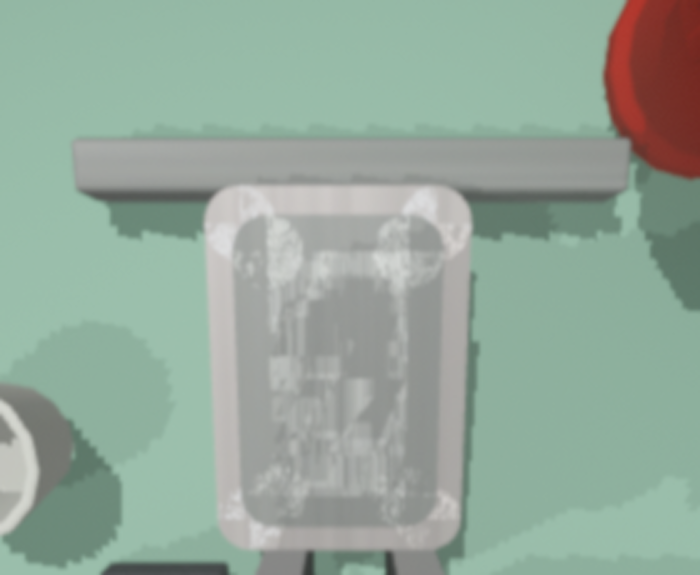

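Contact reached: the tool stalled with a 4.6 N reaction, and the tin's front is flush with and parallel to the bar. I back off straight, lift, and check.

```bash
python3 -m creep '[{"slide":[0,0,-1],"roll":0,"grip":0.8},{"slide":[0,0,-4],"roll":0,"grip":0.8},{"slide":[0,0,-10],"roll":0,"grip":0.8},{"slide":[0,0,-20],"roll":0,"grip":0.8},{"slide":[0,0,-28],"roll":0,"grip":0.8},{"slide":[0,-25,-28],"roll":0,"grip":0.8},{"slide":[0,-60,-28],"roll":0,"grip":0.8},{"slide":[0,-100,-28],"roll":0,"grip":0.8},{"slide":[0,-130,-50],"roll":0,"grip":0.8},{"slide":[0,-130,-85],"roll":0,"grip":0.8},{"slide":[0,-130,-120],"roll":0,"grip":0.8},{"slide":[0,-130,-155],"roll":0,"grip":0.8},{"slide":[0,-130,-180],"roll":0,"grip":0.8},{"slide":[0,-130,-180],"roll":0,"grip":0.8},{"slide":[0,-130,-180],"roll":0,"grip":0.8}]'
python3 - <<'E'
from bench import robot, snapshot, camera_info
from h import *
for n in ("top","side"):
    im=snapshot(n); cv2.imwrite(f"pics/{n}8.png",im[...,::-1])
im=cv2.imread("pics/top8.png"); S=4
c=camera_info("top")
big=cv2.resize(im,None,fx=S,fy=S,interpolation=cv2.INTER_CUBIC).astype(int)
b,g,r=big[...,0],big[...,1],big[...,2]
m=((g-r)/(g+r+b+1.)<0.035).astype(np.uint8)
for n,(x0,y0,x1,y1,z) in {"tin":(299,220,344,256,.024),"cup":(318,265,340,287,.032),"bottle":(370,262,395,286,.07),"dish":(356,147,397,186,.022),"crusher":(263,190,290,218,.072)}.items():
    k=max(cv2.findContours(m[y0*S:y1*S,x0*S:x1*S],cv2.RETR_EXTERNAL,cv2.CHAIN_APPROX_NONE)[0],key=cv2.contourArea)[:,0]
    P=np.array([ray("top",(x+.5)/S-.5+x0,(y+.5)/S-.5+y0,z,c)[:2] for x,y in k])*1000
    q=cv2.minAreaRect(P.astype(np.float32)); print(n,np.round(q[0],1),np.round(q[1],1),round(q[2],1))
    E=P-[637.3,5.1]; e=E@[-.167,.986]; f=E@[-.986,-.167]
    if n=="tin": print("e[%.1f %.1f] f[%.1f %.1f]"%(e.min(),e.max(),f.min(),f.max()))
cv2.imwrite("pics/top8c.png",cv2.resize(im[140:295,260:480],None,fx=3.6,fy=3.6,interpolation=cv2.INTER_CUBIC))
E
```

```text
time: 14.8
tool_pos: [0.5435, -0.1603, 0.1411]
ee_rot: [-1.57, 0.0, 0.164]
wrist_force: [-0.4, -0.4, 0.6]
width: 0.0185
tin [504.2  66. ] [62.2 84.4] 9.5
e[40.1 124.6] f[90.0 152.2]
cup [418.8  34.6] [39.5 40. ] 58.0
bottle [427.3 -79.9] [45.5 38.1] 73.0
dish [678.2 -76.2] [82.4 83.6] 20.8
crusher [576.6 154.6] [61.2 57.3] 21.8
```

View pics/top8c.png

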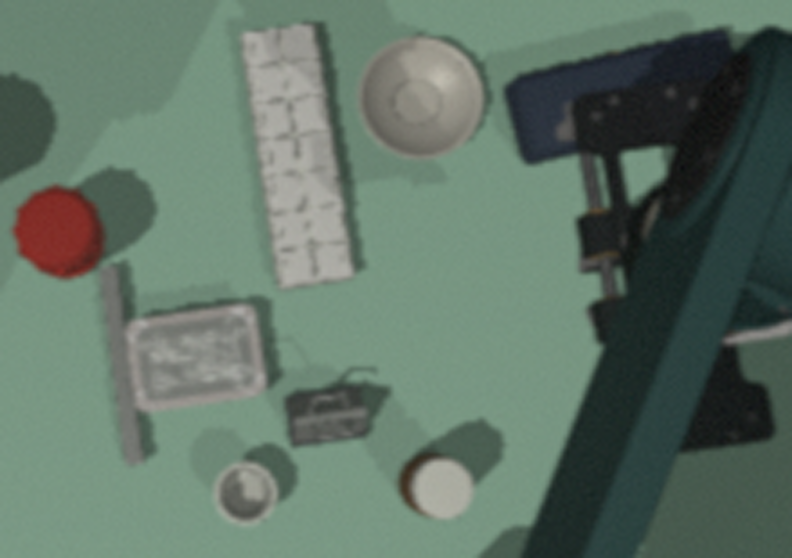

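View pics/side8.png

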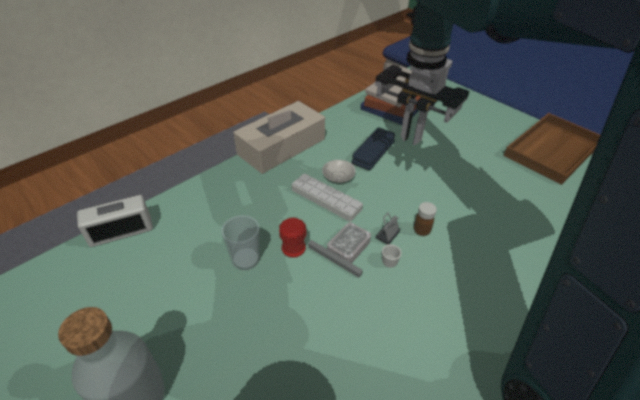

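The top view shows the tin flush against the bar, at 9.5° against the bar's 9.4–9.7°. The cup, bottle and dish are within 0.5 mm of their first measurements. Handing in.

```bash
python3 -c "
from bench import ticket
print(ticket.close_job())"
```

```text
the job is handed in; nothing more can be done
None
```

The tin is through the gap and resting against the steel bar, and the job is handed in at about 15 s of the 48 s allowed. I squared and centred it with a two-finger push on its organizer-side flank. Then I pushed it from behind with the fingers narrowed to about 44 mm. The wrist-camera check inside the gap showed clearance on both sides, and the forces read after each move stayed near zero.

**Seating:** the tool stalled against the bar with about 4.6 N. The last top view puts the tin at 9.5° yaw against the bar's 9.4–9.7°. That view places the tin's origin about 50.6 mm before the bar's, against the nominal 48.5 mm. The leading end therefore measured about 2.5 mm short of the bar's face, despite the felt contact. The crop I measured from may have clipped that end by a pixel or so. It is within the 6 mm allowed, and the tin is about 2 mm from the bar's middle.

**Other objects:** the dose cup, pill bottle and dish measured within 0.5 mm of where they started. The glasses case, crusher and tumbler I checked only by eye, because my first measurements of the case and crusher failed and I did not measure the tumbler. The arm was lifted clear at hand-in, touching nothing.

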